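# Load a vial rack into the corner of a shaker platform and clamp it

## Robot

A 7-joint arm with a two-finger parallel gripper is mounted at the origin on the work surface. World frame = base frame: x ahead of the robot, y to its left, z up, the work surface at z = 0. Lengths are in m, angles in rad, forces in N, time in s.
With the tool pointing down it reaches from about 0.4 to 0.85 m from the base axis. Payload 10.4 kg.
Tool frame: the origin (TCP) lies midway between the tips of the shut fingers; the grasp point (between the pads) lies 19 mm behind it; z points along the fingers, x is the direction in which the jaws open and shut, and the axes are right-handed (so a half turn about z gives the same grasp; the last joint's range is limited). The gripper opens to 85 mm and grips with 20 to 120 N. Pads are 22 mm wide; open, the fingers measure 114 mm over their backs; the gripper's body (76 mm by 85 mm) begins 54 mm behind the grasp point. The pads swing forward as they close: fully open they stand 13 mm farther back than shut.
Start: joints at [1.254, 0.332, -0.065, 1.46, 0.022, 1.35, -0.088], TCP at [0.181, -0.598, 0.231] pointing down, gripper open.
Joint ranges: [-2.6, 2.6], [-0.5, 2.12], [-1.47, 1.34], [0.16, 2.42], [-1.27, 4.41], [0.06, 2.06], [-2.6, 2.6]. Speed limits (rad/s): [2.22, 2.22, 2.79, 2.79, 3.14, 3.14, 3.14].

## Interface

Orientations are given as a unit quaternion [x, y, z, w].
In Python, from workcell import telemetry, eyes, order gives the robot as it stands.
- The arm moves only by the tool servo_tool, never from a script. Its argument "deltas" is a list of rows, each a list of 3 entries, a list of its own where there are three numbers: the shift along the tool's x, y, z in cm, then the turn about the tool's z in rad, then the finger opening in cm, from 0 to 8.54. A call has 1 to 12 rows; each row shifts and turns the pose as measured when the row begins, along the tool's axes as they then stand; what a row does not reach is not made up. A row lasts 1/12 s, in which the tool goes at most 41.7 mm and 7.16 degrees, less where a joint would pass 70% of its speed; a pose out of reach is approached as far as the arm can. A call is refused whole if a number of a shift passes 4.17 or a number of a turn 0.125, either way. A call with a gripper value outside its range is refused whole. The fingers move at their own pace and stop on an object; "force" is the grip in N (left out, the last holds). Time passes only in rows, so rows that do not move let the fingers close. It gives the time, the measured TCP pose, the force and the opening at its end, in the units of the state.
- telemetry.get_obs(): the state, without advancing time (a new reading comes with each control period).
- eyes.camera(name): name is "side" or "top" or "wrist"; returns (picture, depth): 400x640x3 uint8, blue, green, red; 400x640 float32, m along the optical axis (not along the pixel's ray), 0 where there is no reading.
- eyes.calibration(name): a dict with "fx", "fy", "cx", "cy" (pixels), "rvec" (rotation vector, rad) and "tvec" (3), from world to camera coordinates, as OpenCV has them. Camera axes: x right, y down, z forward; pixel columns grow to the right and rows downward; lengths in m; the calibration is good to about 2 mm. A picture is of the moment at which its call begins: read the wrist's pose just before it. calibration takes no time and is no camera call; for the wrist camera it gives the pose at the moment of the call.
- order.hand_in(): hands the job in, once; it reports no verdict.
The state is a dict: "clock": time; "joint_pos": joint angles; "joint_velocities": joint speeds; "tau": joint torques, N m; "position": TCP position; "ee_rot": TCP orientation; "ft_force": force on the tool from outside, world axes, zero at the start; "torque": the same for the moment, N m; "grip_width": opening from 0.0 (shut) to 1.0 (fully open).
Only numpy, scipy, OpenCV 4.12 (cv2) and the standard library are available. Lean on these libraries where they do the work, as an engineer would, in place of code of your own. Each camera call takes 0.05 s, during which the arm holds its last target. There are 200 camera calls.

## Task

Lift the blue vial rack from the bench onto the orbital shaker's platform, setting it down rather than dropping it, then push the rack itself square and flush into the corner of the platform, its long side along the far rail and one end against the side rail, keeping the sliding clamp bar well back meanwhile. Then slide the clamp bar up snug against the rack's other long side and let go. Keep the rack upright and leave the slide box, the dishes and the bottle where they are.

Things in the scene. Friction and masses are not known exactly. Their poses are not given: they have to be found in the camera images.
- rack: Loose blue plastic rack, a solid block 60 mm (its x) by 132 mm (its y) by 42 mm high, about 0.45 kg, with eight white-capped amber vials fixed in it, two rows of four, up to 58 mm above its underside. Origin at the centre of its underside, z up. The same either way round. Can be gripped across its 60 mm width.
- shaker: Bench orbital shaker, switched off and immovable: white base 240 by 250 mm, dark control panel on its -x side, carrying an aluminium platform 250 mm (its x) by 290 mm (its y). Origin at the centre of its underside, on the bench, z up. Its +x side is the far side. A rack fully home has its centre at shaker x = +65 mm, y = +39 mm, its underside 105 mm above the bench.
- corner (a point): The inner corner of the two fixed rails, at mat level (shaker x = +95, y = +105 mm), axes as the shaker's. Both rails stand 24 mm above the mat with grey facings. The far rail runs from here 223 mm towards -y (its inner face is x = 0 here). The side rail runs from here 153 mm towards -x (its inner face is y = 0 here).
- mat_centre (a point): Centre of the black rubber mat, the loading surface, 105 mm above the bench and above the shaker's origin; axes as the shaker's. Friction near 1. Two 10 mm steel guide rods run along x at y = -131 and +131 mm, axes 33 mm above the mat, on end posts 40 mm high at x = -118 and +118 mm. No rail on the -x and -y sides.
- clamp_bar (a joint): Position in m of the sliding clamp bar along the shaker's +x. 0 is fully back (bar axis at shaker x = -92 mm), it grows towards the far rail, 0.17 is the end of travel. The bar slides stiffly on the guide rods (about 5 N) and stays where it is left. It touches the long side of a rack that is fully home at 0.120.
- bar_mid (a point): Middle of the clamp bar, on its axis: an orange-sleeved round bar 14 mm thick, lying along the shaker's y from rod to rod, axis 33 mm above the mat (it passes over the side rail), with black end blocks 26 mm long in x on the rods. Push it from behind (its -x side) or pinch it from above, anywhere between the rods.
- slide_box: Bystander: green plastic slide box, 105 by 88 by 35 mm, origin at the centre of its underside. Leave it.
- dishes: Bystander: two stacked lidded culture dishes (one piece), 90 mm across, 30 mm high, origin at the centre of the underside. Leave them.
- reagent: Bystander: amber bottle with blue cap, 60 mm across, 115 mm high, origin at the centre of its underside. Leave it.
Not all that is in view belongs to the job. Several things look just like the rack: the one meant starts nearest to the robot's base.

How it is judged:
By the outcome, as a careful person would: the job done as asked, in the order asked, and still so for the second after the job is handed in, with the robot touching nothing.
It also fails if it takes over 64 s, if anything falls off the work surface, if the arm or the gripper's body presses on something with over 40 N, if the wrist force passes 120 N, or if a joint passes its speed limit or range.

## Working session

There is one attempt and no reset: what is moved stays moved. The work goes in short steps, Python scripts to look and compute and a tool call to move; the robot and the scene stay as the last step left them, time stands still between calls to the robot, and variables do not carry over. Pictures are saved under pics/ and viewed, about 8 in all and at most 12, crops included, and the job is handed in when it is done.

Besides the shell and the picture viewer there is one more tool, called after "Request:" in YAML: its name, and indented under it one key for each argument. servo_tool: Moves the arm, as the interface text tells. Its arguments: {"type":"object","properties":{"deltas":{"type":"array"},"force":{"type":"number"}},"required":["deltas"]}

```bash
mkdir -p pics; cat > h.py <<'E'
import numpy as np, cv2
from scipy.spatial.transform import Rotation as R
from workcell import telemetry, eyes, order
def cal(n):
    c=eyes.calibration(n); K=np.array([[c['fx'],0,c['cx']],[0,c['fy'],c['cy']],[0,0,1]])
    Rm=cv2.Rodrigues(np.array(c['rvec'],float))[0]; return K,Rm,np.array(c['tvec'],float).ravel()
def cloud(n,dep,c=None):
    K,Rm,t=c or cal(n); v,u=np.mgrid[0:400,0:640]
    p=np.stack([(u-K[0,2])/K[0,0]*dep,(v-K[1,2])/K[1,1]*dep,dep],-1)
    return (p-t)@Rm
def ray(n,u,v,z,c=None):
    K,Rm,t=c or cal(n); o=-Rm.T@t; d=Rm.T@np.array([(u-K[0,2])/K[0,0],(v-K[1,2])/K[1,1],1.])
    return o+d*(z-o[2])/d[2]
E
python3 - <<'E'
from h import *
s=telemetry.get_obs(); print({k:np.round(v,3) for k,v in s.items()})
for n in ['top','side']:
    p,d=eyes.camera(n); cv2.imwrite(f'pics/{n}0.png',p); np.savez(f'{n}0.npz',p=p,d=d)
    K,Rm,t=cal(n); print(n,K[0,0],-Rm.T@t,Rm[2])
a,b=cv2.imread('pics/top0.png'),cv2.imread('pics/side0.png')
E
```

```text
{'clock': np.float64(0.0), 'joint_pos': array([ 1.254,  0.333, -0.065,  1.461,  0.022,  1.35 , -0.089]), 'joint_velocities': array([-0.001, -0.002, -0.002, -0.   ,  0.   ,  0.   , -0.001]), 'tau': array([ 1.0000e-03, -6.2544e+01,  4.9000e-02, -3.9161e+01,  1.6000e-02,
        1.0000e-02, -0.0000e+00]), 'position': array([ 0.181, -0.598,  0.231]), 'ee_rot': array([ 0.803, -0.596, -0.001, -0.   ]), 'ft_force': array([ 0.612, -0.165, -0.355]), 'torque': array([ 0.025, -0.02 ,  0.002]), 'grip_width': np.float64(0.999)}
top 402.89274464848523 [ 0.38212326 -0.03657735  1.20962684] [ 0.18483434  0.01707071 -0.98262142]
side 436.8152218713897 [0.10722236 0.6272155  0.97129599] [ 0.40922219 -0.53476255 -0.73930117]
```

View pics/top0.png

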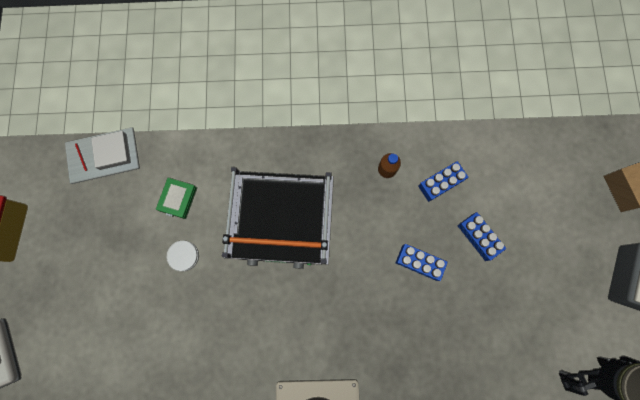

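View pics/side0.png

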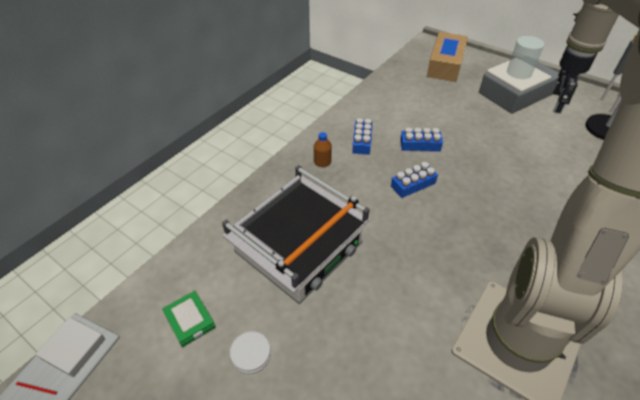

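The top view shows three blue racks at pixels (422,262), (482,237) and (444,180). The base is at about (318,395), so the one at (422,262) looks nearest. The shaker is at (280,215), with its far rail up, its side rail on the left, and the orange bar at row 242.

```bash
python3 - <<'E'
from h import *
out=[]
for n in ['top','side']:
    z=np.load(n+'0.npz'); p,d=z['p'],z['d']; P=cloud(n,d); hsv=cv2.cvtColor(p,cv2.COLOR_BGR2HSV)
    print(n,'bench z',np.median(P[330:350,150:260,2]) if n=='top' else np.median(P[300:340,330:400,2]))
    m=cv2.inRange(hsv,(100,120,60),(130,255,255))
    m=cv2.morphologyEx(m,cv2.MORPH_CLOSE,np.ones((7,7)))
    for c in cv2.findContours(m,cv2.RETR_EXTERNAL,cv2.CHAIN_APPROX_NONE)[0]:
        if cv2.contourArea(c)<250: continue
        k=np.zeros_like(m); cv2.drawContours(k,[c],-1,1,-1)
        q=P[(k>0)&(d>0)]; t=q[(q[:,2]>.036)&(q[:,2]<.07)]
        if len(t)<20: continue
        (cx,cy),(w,h),a=cv2.minAreaRect((t[:,:2]*1000).astype(np.float32))
        print('rack?',np.round(c.mean((0,1))),'n',len(t),'c',round(cx),round(cy),'wh',round(w),round(h),'a',round(a,1),'r',round(np.hypot(cx,cy)),'z',np.percentile(t[:,2],[5,50,95]).round(3))
    o=cv2.inRange(hsv,(5,150,120),(18,255,255)); 
    c=max(cv2.findContours(o,cv2.RETR_EXTERNAL,cv2.CHAIN_APPROX_NONE)[0],key=cv2.contourArea)
    k=np.zeros_like(o); cv2.drawContours(k,[c],-1,1,-1); q=P[(k>0)&(d>0)]
    q=q[q[:,2]>.13]
    # rays onto z=.142 (bar upper half)
    u=np.argwhere(k>0)[:,::-1]; r=np.array([ray(n,*x,.14) for x in u])
    f=cv2.fitLine((r[:,:2]).astype(np.float32),cv2.DIST_L2,0,.01,.01).ravel()
    s=(r[:,:2]-f[2:])@f[:2]; print('bar ray',np.round(f,4),'ends',np.round([f[2:]+f[:2]*s.min(),f[2:]+f[:2]*s.max()],4),'depth z',np.percentile(q[:,2],[5,50,95]).round(3),'mean',q.mean(0).round(4))
    # mat
    b=((p.max(2)<40)&(abs(P[...,2]-.105)<.012)).astype(np.uint8)
    b=cv2.morphologyEx(b,cv2.MORPH_OPEN,np.ones((3,3)))
    q=P[(b>0)]; rct=cv2.minAreaRect((q[:,:2]*1000).astype(np.float32)); print('mat',len(q),np.round(np.array(rct[0])),np.round(rct[1]),round(rct[2],1),'z',np.median(q[:,2]).round(4))
p=np.load('top0.npz')['p']
cv2.imwrite('pics/crop1.png',np.vstack([cv2.resize(p[150:290,210:350],(560,560),interpolation=cv2.INTER_CUBIC)]) if 0 else np.hstack([cv2.resize(p[160:275,215:345],(390,345),interpolation=cv2.INTER_CUBIC),cv2.resize(p[155:285,385:515],(345,345),interpolation=cv2.INTER_CUBIC)]))
E
```

```text
top bench z 0.0003710237680444462
rack? [425. 262.] n 855 c 435 -311 wh 132 59 a 64.8 r 535 z [0.039 0.044 0.06 ]
rack? [483. 237.] n 563 c 504 -491 wh 131 60 a 33.6 r 704 z [0.037 0.042 0.058]
rack? [443. 181.] n 861 c 674 -395 wh 60 132 a 28.6 r 782 z [0.039 0.045 0.06 ]
bar ray [0.0903 0.9959 0.4945 0.0963] ends [[ 0.4837 -0.0224]
 [ 0.5055  0.2184]] depth z [0.14  0.144 0.148] mean [0.4941 0.0957 0.1439]
mat 5762 [559.  92.] [240. 217.] 84.8 z 0.1051
side bench z -0.0010857853148401838
rack? [413. 184.] n 185 c 437 -306 wh 127 61 a 65.0 r 533 z [0.036 0.04  0.044]
rack? [422. 141.] n 245 c 504 -486 wh 130 61 a 31.7 r 700 z [0.037 0.041 0.055]
bar ray [0.0913 0.9958 0.4953 0.1064] ends [[ 0.4833 -0.0249]
 [ 0.5056  0.2188]] depth z [0.137 0.142 0.145] mean [0.4941 0.107  0.1416]
mat 3389 [558.  92.] [227. 212.] 85.0 z 0.1037
```

View pics/crop1.png

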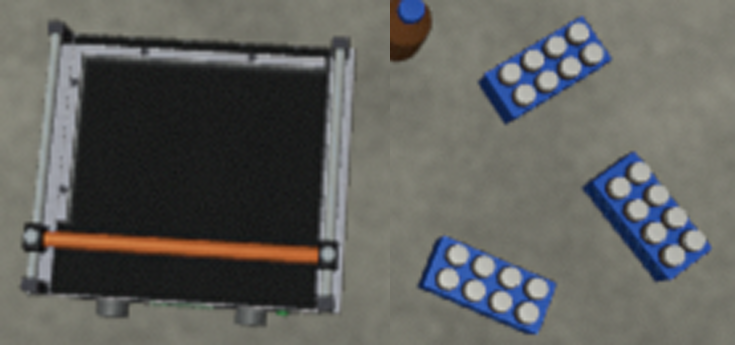

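The crop (count 3) shows the nearest rack at lower left, top-view pixel about (422,262). It lies at (0.435, -0.311), 0.535 m from the base, and its footprint and height match the description. The others are at 0.70 m and 0.78 m. Next I check the shaker frame on its rails, then move.

```bash
cat >> h.py <<'E'
SH=np.array([.5861,.0892]); YAW=np.radians(-5.2)
def s2w(x,y): c,s=np.cos(YAW),np.sin(YAW); return SH+[c*x-s*y,s*x+c*y]
def w2s(P): c,s=np.cos(YAW),np.sin(YAW); q=np.asarray(P)[...,:2]-SH; return np.stack([c*q[...,0]+s*q[...,1],-s*q[...,0]+c*q[...,1]],-1)
def go(xy,z,yaw):  # tool-frame delta (cm) and turn about tool z (rad) to goal; yaw of tool x, deg
    s=telemetry.get_obs(); M=R.from_quat(s['ee_rot']).as_matrix(); p=s['position']
    d=M.T@(np.array([*xy,z])-p)*100; y=np.arctan2(M[1,0],M[0,0]); t=np.radians(yaw)-y; t=(t+np.pi/2)%np.pi-np.pi/2
    print('t',round(s['clock'],2),'pos',p.round(4),'sh',(w2s(p)*1000).round(1),'yaw',np.degrees(y).round(2),'tilt',np.degrees(np.arccos(-M[2,2])).round(2),'F',s['ft_force'].round(1),'w',round(s['grip_width']*85.4,1))
    print('   goal delta cm',d.round(2),'turn',round(-t,3))
E
python3 - <<'E'
from h import *
z=np.load('top0.npz'); d=z['d']; P=cloud('top',d)
z2=np.load('side0.npz'); P2=cloud('side',z2['d'])
for n,Q,D in(('top',P,d),('side',P2,z2['d'])):
    q=Q[D>0]; s=w2s(q)*1000
    for lo,hi in((-60,-20),(20,60)):
        m=(q[:,2]>.123)&(q[:,2]<.133)&(s[:,0]>60)&(s[:,0]<130)&(s[:,1]>lo)&(s[:,1]<hi); print(n,'far rail top x',lo,np.percentile(s[m,0],[1,10,50,90,99]).round(1),m.sum())
    for lo,hi in((-30,10),(30,80)):
        m=(q[:,2]>.123)&(q[:,2]<.131)&(s[:,1]>85)&(s[:,1]<125)&(s[:,0]>lo)&(s[:,0]<hi); print(n,'side rail y',lo,np.percentile(s[m,1],[1,10,50,90,99]).round(1),m.sum())
    m=(q[:,2]>.13)&(q[:,2]<.16)&(abs(s[:,0])<80)&(abs(abs(s[:,1])-131)<20)
    for g in(-1,1): k=m&(s[:,1]*g>0); print(n,'rod y',np.median(s[k,1]).round(1),k.sum())
go([.435,-.310],.2,-25.2)
E
```

```text
top far rail top x -60 [79.6 80.7 84.9 89.8 91.5] 62
top far rail top x 20 [79.2 79.9 84.7 90.  91.2] 55
top side rail y -30 [104.3 105.9 110.3 115.9 116.7] 57
top side rail y 30 [ 87.8 104.6 109.3 115.4 116.5] 75
top rod y -130.9 215
top rod y 129.1 256
side far rail top x -60 [78.9 79.8 85.  90.5 92.3] 64
side far rail top x 20 [79.2 80.5 84.2 90.5 92.7] 66
side side rail y -30 [106.7 108.  114.1 118.5 119.8] 70
side side rail y 30 [ 98.1 108.  114.2 118.8 119.6] 83
side rod y -126.2 195
side rod y 134.4 260
t 0.1 pos [ 0.1809 -0.5979  0.2306] sh [-341.2 -721. ] yaw -73.16 tilt 0.07 F [ 0.6 -0.1 -0. ] w 85.5
   goal delta cm [-20.19 -32.66   3.08] turn -0.837
```

Request:
servo_tool:
  deltas:
    - [[-2.0,-3.3,0],0,8.5]
    - [[-2.0,-3.3,0],0,8.5]
    - [[-2.0,-3.3,0],0,8.5]
    - [[-2.0,-3.3,0],0,8.5]
    - [[-2.0,-3.3,0],0,8.5]
    - [[-2.0,-3.3,0],0,8.5]
    - [[-2.0,-3.3,0],0,8.5]
    - [[-2.0,-3.3,0],0,8.5]
    - [[-2.0,-3.3,0],0,8.5]

```text
clock: 0.85
position: [0.4129, -0.3357, 0.2254]
ee_rot: [0.797, -0.603, -0.004, 0.001]
ft_force: [0.8, 0.2, -0.9]
grip_width: 0.997
```

Request:
servo_tool:
  deltas:
    - [[0,0,0],-0.12,8.5]
    - [[0,0,0],-0.12,8.5]
    - [[0,0,0],-0.12,8.5]
    - [[0,0,0],-0.12,8.5]
    - [[0,0,0],-0.12,8.5]
    - [[0,0,0],-0.12,8.5]
    - [[0,0,0],-0.12,8.5]

```text
clock: 1.43
position: [0.4206, -0.3228, 0.2233]
ee_rot: [0.978, -0.209, -0.006, -0.003]
ft_force: [0.7, 0.0, 0.5]
grip_width: 0.996
```

```bash
python3 -c "
from h import *
go([.435,-.310],.1,-25.2)"
```

```text
t 1.43 pos [ 0.4206 -0.3228  0.2233] sh [-127.5 -425.3] yaw -24.13 tilt 0.73 F [0.7 0.  0.5] w 85.1
   goal delta cm [ 0.94 -1.71 12.33] turn 0.019
```

The far rail shows at x≈80 mm in my first frame instead of 95, so the bar starts about 15 mm forward and the origin needs shifting. I check that on the corner posts while approaching.

```bash
python3 - <<'E'
from h import *
for n in('top','side'):
    z=np.load(n+'0.npz'); d=z['d']; q=cloud(n,d)[d>0]; s=w2s(q)*1000
    for gx in(-1,1):
      for gy in(-1,1):
        m=(q[:,2]>.1405)&(q[:,2]<.155)&(abs(s[:,0]+15-118*gx)<22)&(abs(s[:,1]-131*gy)<22)
        if m.sum()>3: print(n,gx,gy,m.sum(),np.median(s[m],0).round(1),((s[m].min(0)+s[m].max(0))/2).round(1))
E
sed -i 's/^SH=.*/SH=np.array([.5709,.0916]); YAW=np.radians(-5.2)/' h.py
python3 -c "
from h import *
go([.436,-.309],.1,-25.2)"
```

```text
top -1 -1 46 [-129.5 -130.9] [-124.6 -132.1]
top -1 1 47 [-129.6  130.7] [-124.8  130.8]
top 1 -1 37 [  99.1 -130.7] [  94.4 -131.6]
top 1 1 38 [ 98.4 130.6] [ 94.2 130.6]
side -1 -1 32 [-131.5 -128.1] [-125.3 -127.6]
side -1 1 52 [-132.1  133.6] [-126.4  133. ]
side 1 -1 25 [ 101.2 -128.2] [  95.5 -128.2]
side 1 1 40 [ 98.2 134.7] [ 94.9 134.1]
t 1.43 pos [ 0.4206 -0.3228  0.2233] sh [-112.1 -426.3] yaw -24.13 tilt 0.73 F [0.7 0.  0.5] w 85.1
   goal delta cm [ 0.99 -1.84 12.33] turn 0.019
```

Request:
servo_tool:
  deltas:
    - [[0.3,-0.6,3],0.02,8.5]
    - [[0.3,-0.6,3],0,8.5]
    - [[0.3,-0.6,3],0,8.5]
    - [[0,0,3],0,8.5]
    - [[0,0,0],0,8.5]
    - [[0,0,0],0,8.5]

```text
clock: 1.93
position: [0.4357, -0.3091, 0.0999]
ee_rot: [0.977, -0.214, -0.005, -0.003]
ft_force: [0.7, -0.3, 0.6]
grip_width: 0.993
```

```bash
python3 -c "
from h import *
go([.436,-.309],.012,-25.2)"
```

```text
t 1.93 pos [ 0.4357 -0.3091  0.0999] sh [ -98.3 -411.3] yaw -24.69 tilt 0.63 F [ 0.7 -0.3  0.6] w 84.8
   goal delta cm [0.11 0.01 8.79] turn 0.009
```

Request:
servo_tool:
  deltas:
    - [[0.1,0,2.5],0.01,8.5]
    - [[0,0,2.5],0,8.5]
    - [[0,0,2.2],0,8.5]
    - [[0,0,1.5],0,8.5]
    - [[0,0,0],0,8.5]
    - [[0,0,0],0,8.5]

```text
clock: 2.43
position: [0.4406, -0.314, 0.0207]
ee_rot: [0.975, -0.22, 0.0, -0.0]
ft_force: [0.1, -0.2, 0.4]
grip_width: 0.995
```

Request:
servo_tool:
  deltas:
    - [[0,0,0],0,5.5]
    - [[0,0,0],0,5.5]
    - [[0,0,0],0,5.5]
    - [[0,0,0],0,5.5]
    - [[0,0,0],0,5.5]
    - [[0,0,0],0,5.5]
    - [[0,0,0],0,5.5]
    - [[0,0,0],0,5.5]
  force: 50

```text
clock: 3.1
position: [0.4424, -0.3161, 0.0271]
ee_rot: [0.975, -0.221, 0.003, 0.002]
ft_force: [-0.7, -0.0, -3.7]
grip_width: 0.687
```

```bash
python3 -c "
from h import *
go([.436,-.309],.2,-25.2)"
```

```text
t 3.1 pos [ 0.4424 -0.3161  0.0271] sh [ -91.  -417.7] yaw -25.51 tilt 0.4 F [-0.7 -0.  -3.7] w 58.7
   goal delta cm [ -0.77  -0.34 -17.3 ] turn -0.005
```

Request:
servo_tool:
  deltas:
    - [[0,0,-1],0,5.5]
    - [[0,0,-1],0,5.5]
    - [[0,0,-1],0,5.5]
    - [[0,0,-1],0,5.5]
    - [[0,0,0],0,5.5]
    - [[0,0,0],0,5.5]

```text
clock: 3.6
position: [0.4424, -0.3158, 0.0722]
ee_rot: [0.975, -0.221, 0.003, 0.002]
ft_force: [-0.2, 0.8, -4.4]
grip_width: 0.689
```

```bash
python3 - <<'E'
from h import *
go([.436,-.309],.2,-25.2)
a,da=eyes.camera('side'); b,db=eyes.camera('wrist'); go([.436,-.309],.2,-25.2)
P=cloud('side',da); hsv=cv2.cvtColor(a,cv2.COLOR_BGR2HSV); m=(cv2.inRange(hsv,(100,120,60),(130,255,255))>0)&(np.hypot(P[...,0]-.436,P[...,1]+.31)<.11)&(da>0)
q=P[m]; print('rack blue z',np.percentile(q[:,2],[2,10,50,90,98]).round(3),'c',q.mean(0).round(3))
cv2.imwrite('pics/g1.png',np.hstack([cv2.resize(a[120:240,350:500],(450,360)),cv2.resize(b,(350,360))]))
E
```

```text
t 3.6 pos [ 0.4424 -0.3158  0.0722] sh [ -91.  -417.4] yaw -25.49 tilt 0.43 F [-0.2  0.8 -4.4] w 58.8
   goal delta cm [ -0.78  -0.32 -12.78] turn -0.005
t 3.7 pos [ 0.4424 -0.3158  0.0717] sh [ -91.1 -417.3] yaw -25.49 tilt 0.41 F [-0.1  0.2 -4.2] w 58.7
   goal delta cm [ -0.78  -0.31 -12.83] turn -0.005
rack blue z [0.053 0.057 0.076 0.09  0.159] c [ 0.439 -0.282  0.079]
```

View pics/g1.png

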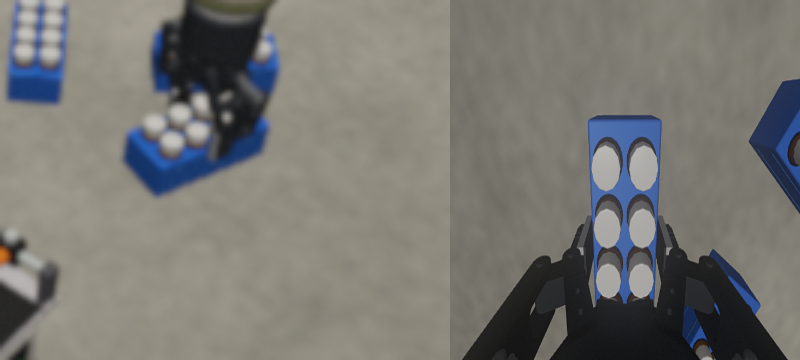

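Picture 4: the rack is held level and upright across its width, with the white caps clear of the fingers. Its top is near z 0.091 with the TCP at 0.072, so the underside is about 22 mm below the TCP. Next I lift and carry it.

Request:
servo_tool:
  deltas:
    - [[0,0,-3],0,5.5]
    - [[0,0,-3],0,5.5]
    - [[0,0,-3],0,5.5]
    - [[0,0,-3],0,5.5]
    - [[0,0,-3],0,5.5]
    - [[0,0,-3],0,5.5]
    - [[0,0,0],0,5.5]
    - [[0,0,0],0,5.5]

```text
clock: 4.37
position: [0.4384, -0.313, 0.2537]
ee_rot: [0.975, -0.22, -0.002, -0.001]
ft_force: [0.1, 0.4, -5.5]
grip_width: 0.687
```

```bash
python3 -c "
from h import *
go(s2w(.032,.019),.24,-5.2)"
```

```text
t 4.37 pos [ 0.4384 -0.313   0.2537] sh [ -95.2 -414.9] yaw -25.44 tilt 0.28 F [ 0.1  0.4 -5.5] w 58.7
   goal delta cm [ -3.07 -45.11   1.43] turn -0.353
```

Request:
servo_tool:
  deltas:
    - [[-0.2,-3,0],0,5.5]
    - [[-0.2,-3,0],0,5.5]
    - [[-0.2,-3,0],0,5.5]
    - [[-0.2,-3,0],0,5.5]
    - [[-0.2,-3,0],0,5.5]
    - [[-0.2,-3,0],0,5.5]
    - [[-0.2,-3,0],0,5.5]
    - [[-0.2,-3,0],0,5.5]
    - [[-0.2,-3,0],0,5.5]
    - [[-0.2,-3,0],0,5.5]
    - [[-0.2,-3,0],0,5.5]
    - [[-0.2,-3,0],0,5.5]

```text
clock: 5.37
position: [0.5687, 0.0277, 0.2329]
ee_rot: [0.973, -0.228, -0.015, 0.0]
ft_force: [0.7, -0.0, -3.8]
grip_width: 0.683
```

Request:
servo_tool:
  deltas:
    - [[0,-2,0],-0.06,5.5]
    - [[0,-2,0],-0.06,5.5]
    - [[0,-2,0],-0.06,5.5]
    - [[0,-1,0],-0.06,5.5]
    - [[0,0,0],-0.06,5.5]
    - [[0,0,0],-0.05,5.5]
    - [[0,0,0],0,5.5]
    - [[0,0,0],0,5.5]

```text
clock: 6.03
position: [0.5904, 0.1066, 0.2159]
ee_rot: [0.999, -0.04, -0.025, -0.004]
ft_force: [-0.8, 0.3, -4.9]
grip_width: 0.686
```

```bash
python3 -c "
from h import *
go(s2w(.032,.019),.145,-5.2)"
```

```text
t 6.03 pos [0.5904 0.1066 0.2159] sh [18.1 16.7] yaw -4.63 tilt 2.93 F [-0.8  0.3 -4.9] w 58.6
   goal delta cm [ 1.75 -0.17  7.01] turn 0.01
```

The tilt has drifted to 2.9° during the carry. I check how it changes with gentler motion before setting down.

Request:
servo_tool:
  deltas:
    - [[0.6,0,1],0,5.5]
    - [[0.6,0,1],0,5.5]
    - [[0.6,0,1],0,5.5]
    - [[0,0,0],0,5.5]
    - [[0,0,0],0,5.5]
    - [[0,0,0],0,5.5]

```text
clock: 6.53
position: [0.6076, 0.1029, 0.1775]
ee_rot: [0.999, -0.044, -0.028, -0.003]
ft_force: [-0.2, -0.2, -4.6]
grip_width: 0.683
```

```bash
python3 -c "
from h import *
go(s2w(.032,.019),.145,-5.2); s=telemetry.get_obs(); print(s['joint_pos'].round(3), s['ee_rot'].round(4))"
```

```text
t 6.53 pos [0.6076 0.1029 0.1775] sh [35.6 14.6] yaw -5.09 tilt 3.2 F [-0.2 -0.2 -4.6] w 58.3
   goal delta cm [-0.17 -0.42  3.27] turn 0.002
[ 0.287  0.475 -0.697  1.476  0.277  1.348 -0.519] [ 0.9986 -0.0444 -0.0277 -0.0035]
```

Request:
servo_tool:
  deltas:
    - [[0,0,-2],0,5.5]
    - [[0,0,2],0,5.5]
    - [[0,0,0],0,5.5]
    - [[0,0,0],0,5.5]

```text
clock: 6.87
position: [0.6082, 0.103, 0.1794]
ee_rot: [0.999, -0.045, -0.027, -0.004]
ft_force: [0.8, -0.5, -3.2]
grip_width: 0.683
```

```bash
python3 -c "
from h import *
go(s2w(.032,.019),.145,-5.2); s=telemetry.get_obs(); print(s['joint_pos'].round(3), s['ee_rot'].round(4))"
```

```text
t 6.87 pos [0.6082 0.103  0.1794] sh [36.1 14.7] yaw -5.15 tilt 3.11 F [ 0.8 -0.5 -3.2] w 58.4
   goal delta cm [-0.22 -0.41  3.46] turn 0.001
[ 0.288  0.474 -0.698  1.474  0.276  1.35  -0.519] [ 0.9986 -0.0449 -0.0268 -0.0037]
```

Request:
servo_tool:
  deltas:
    - [[-1.5,0,0],0,5.5]
    - [[-1.5,0,0],0,5.5]
    - [[-1.5,0,0],0,5.5]
    - [[0,0,0],0,5.5]
    - [[0,0,0],0,5.5]

```text
clock: 7.28
position: [0.5624, 0.1074, 0.1851]
ee_rot: [0.999, -0.045, -0.026, -0.004]
ft_force: [1.2, 0.5, -4.6]
grip_width: 0.686
```

```bash
python3 -c "
from h import *
go(s2w(.032,.019),.145,-5.2); s=telemetry.get_obs(); print(s['ee_rot'].round(4))"
```

```text
t 7.28 pos [0.5624 0.1074 0.1851] sh [-9.9 14.9] yaw -5.18 tilt 2.98 F [ 1.2  0.5 -4.6] w 58.6
   goal delta cm [ 4.39 -0.39  3.79] turn 0.0
[ 0.9986 -0.0453 -0.0257 -0.0037]
```

Request:
servo_tool:
  deltas:
    - [[0,-1.5,0],0,5.5]
    - [[0,0,0],0,5.5]
    - [[0,1.5,0],0,5.5]
    - [[0,1.5,0],0,5.5]
    - [[0,1.5,0],0,5.5]
    - [[0,0,0],0,5.5]
    - [[0,0,0],0,5.5]

```text
clock: 7.87
position: [0.563, 0.0771, 0.1886]
ee_rot: [0.999, -0.044, -0.023, -0.004]
ft_force: [-1.1, 1.0, -4.8]
grip_width: 0.688
```

```bash
python3 -c "
from h import *
go(s2w(.032,.019),.145,-5.2); s=telemetry.get_obs(); print(s['ee_rot'].round(4))"
```

```text
t 7.87 pos [0.563  0.0771 0.1886] sh [ -6.5 -15.1] yaw -5.08 tilt 2.71 F [-1.1  1.  -4.8] w 58.7
   goal delta cm [ 4.06 -3.38  4.2 ] turn 0.002
[ 0.9987 -0.0444 -0.0232 -0.0045]
```

Tilt is only partly reversible by moves. Landing compliance should level it, because each row starts again from the measured pose. I position the rack and set it down gently.

Request:
servo_tool:
  deltas:
    - [[0.8,-0.7,0.5],0,5.5]
    - [[0.8,-0.7,0.5],0,5.5]
    - [[0.8,-0.7,0.5],0,5.5]
    - [[0.8,-0.7,0.5],0,5.5]
    - [[0.8,-0.7,0.5],0,5.5]
    - [[0,0,0.3],0,5.5]
    - [[0,0,0],0,5.5]
    - [[0,0,0],0,5.5]

```text
clock: 8.53
position: [0.609, 0.1143, 0.1575]
ee_rot: [0.999, -0.043, -0.023, -0.006]
ft_force: [-0.4, -0.1, -3.3]
grip_width: 0.687
```

```bash
python3 - <<'E'
from h import *
go(s2w(.032,.019),.127,-5.2)
a,d=eyes.camera('top'); P=cloud('top',d)
m=(cv2.inRange(cv2.cvtColor(a,cv2.COLOR_BGR2HSV),(100,120,60),(130,255,255))>0)&(d>0); s=w2s(P)*1000
m&=(abs(s[...,0]-35)<70)&(abs(s[...,1])<130); m&=P[...,2]>.12
q=np.c_[s[m],P[m][:,2]*1000]; print(len(q),q.min(0).round(),q.max(0).round())
(c,wh,an)=cv2.minAreaRect(q[q[:,2]>np.median(q[:,2])-8][:,:2].astype(np.float32)); print(np.round(c),np.round(wh),an)
for lo in(-60,-30,0,30,60,90):
    k=abs(q[:,1]-lo)<15; print(lo,k.sum(),np.median(q[k,2]).round(1) if k.any() else '')
cv2.imwrite('pics/t1.png',cv2.resize(a[150:280,210:350],(560,520)))
E
```

```text
t 8.53 pos [0.609  0.1143 0.1575] sh [35.9 26.1] yaw -4.95 tilt 2.72 F [-0.4 -0.1 -3.3] w 58.7
   goal delta cm [-0.25  0.73  3.05] turn 0.004Traceback (most recent call last):
  File "<stdin>", line 6, in <module>
    return umr_minimum(a, axis, None, out, keepdims, initial, where)
ValueError: zero-size array to reduction operation minimum which has no identity
```

Request:
servo_tool:
  deltas:
    - [[-0.1,0.4,0.5],0,5.5]
    - [[-0.1,0.4,0.5],0,5.5]
    - [[0,0,0.4],0,5.5]
    - [[0,0,0],0,5.5]
    - [[0,0,0],0,5.5]

```text
clock: 9.0
position: [0.6048, 0.1038, 0.1431]
ee_rot: [0.999, -0.044, -0.023, -0.005]
ft_force: [0.4, -1.2, -4.3]
grip_width: 0.68
```

```bash
python3 - <<'E'
from h import *
go(s2w(.032,.019),.127,-5.2)
a,d=eyes.camera('side'); b,_=eyes.camera('wrist')
cv2.imwrite('pics/t2.png',np.hstack([cv2.resize(a[150:310,210:390],(450,400)),cv2.resize(b,(350,400))]))
E
```

```text
t 9.0 pos [0.6048 0.1038 0.1431] sh [32.7 15.2] yaw -5.08 tilt 2.64 F [ 0.4 -1.2 -4.3] w 58.1
   goal delta cm [ 0.01 -0.37  1.61] turn 0.002
```

View pics/t2.png

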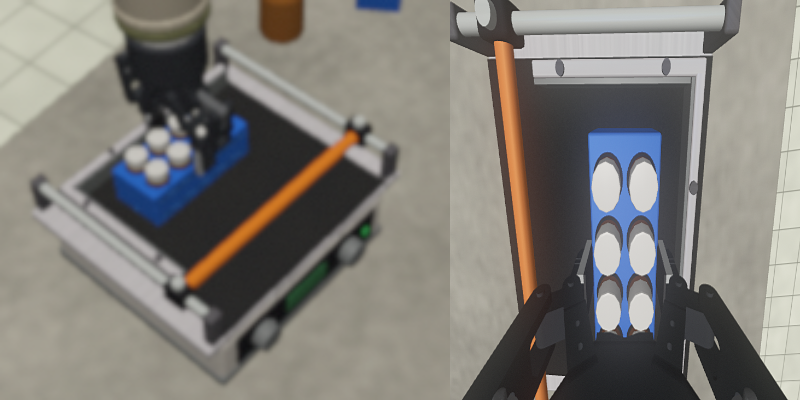

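Picture 5: the rack is over the mat between the bar (left in the wrist view) and the far rail, with clear gaps to both rails. I lower it until it touches.

Request:
servo_tool:
  deltas:
    - [[0,0,0.4],0,5.5]
    - [[0,0,0.4],0,5.5]
    - [[0,0,0.3],0,5.5]
    - [[0,0,0.2],0,5.5]
    - [[0,0,0.2],0,5.5]
    - [[0,0,0.2],0,5.5]

```text
clock: 9.6
position: [0.605, 0.1048, 0.1311]
ee_rot: [0.999, -0.044, -0.021, -0.004]
ft_force: [-8.9, -3.5, 15.3]
grip_width: 0.688
```

```bash
python3 -c "
from h import *
go(s2w(.032,.019),.127,-5.2)"
```

```text
t 9.6 pos [0.605  0.1048 0.1311] sh [32.8 16.2] yaw -5.05 tilt 2.41 F [-8.9 -3.5 15.3] w 58.8
   goal delta cm [-0.06 -0.27  0.42] turn 0.003
```

Request:
servo_tool:
  deltas:
    - [[0,0,0.2],0,5.5]
    - [[0,0,0.2],0,5.5]
    - [[0,0,0.2],0,5.5]
    - [[0,0,0.2],0,5.5]
    - [[0,0,0.2],0,5.5]
    - [[0,0,0.2],0,5.5]
  force: 30

```text
clock: 10.1
position: [0.6049, 0.1048, 0.131]
ee_rot: [0.999, -0.044, -0.018, -0.001]
ft_force: [-8.5, -2.9, 13.9]
grip_width: 0.686
```

```bash
python3 -c "
from h import *
go(s2w(.032,.019),.127,-5.2)"
```

```text
t 10.1 pos [0.6049 0.1048 0.131 ] sh [32.6 16.2] yaw -5.06 tilt 2.08 F [-8.5 -2.9 13.9] w 58.6
   goal delta cm [-0.05 -0.28  0.4 ] turn 0.002
```

Request:
servo_tool:
  deltas:
    - [[0,0,0.3],0,5.5]
    - [[0,0,0.3],0,5.5]
    - [[0,0,0.3],0,5.5]
    - [[0,0,0.3],0,5.5]
    - [[0,0,0.3],0,5.5]
    - [[0,0,0.3],0,5.5]
    - [[0,0,0.3],0,5.5]
    - [[0,0,0.3],0,5.5]
    - [[0,0,0.3],0,5.5]
    - [[0,0,0.3],0,5.5]

```text
clock: 10.93
position: [0.6045, 0.1047, 0.1306]
ee_rot: [0.999, -0.044, -0.012, 0.005]
ft_force: [-13.9, -5.0, 23.4]
grip_width: 0.682
```

```bash
python3 -c "
from h import *
go(s2w(.032,.019),.127,-5.2)"
```

```text
t 10.93 pos [0.6045 0.1047 0.1306] sh [32.3 16.1] yaw -5.08 tilt 1.5 F [-13.9  -5.   23.4] w 58.2
   goal delta cm [-0.02 -0.3   0.35] turn 0.002
```

Tilt is down to 1.5°, under 1.5 mm across the width. I release by opening partway, so the outer finger stays clear of the far rail.

Request:
servo_tool:
  deltas:
    - [[0,0,-0.1],0,5.8]
    - [[0,0,0],0,6.2]
    - [[0,0,0],0,6.6]
    - [[0,0,0],0,7.0]
    - [[0,0,0],0,7.4]
    - [[0,0,0],0,7.4]

```text
clock: 11.43
position: [0.6061, 0.1058, 0.1338]
ee_rot: [0.999, -0.044, -0.01, 0.005]
ft_force: [-0.5, 0.8, -0.8]
grip_width: 0.866
```

```bash
python3 -c "
from h import *
go(s2w(.032,.019),.24,-5.2)"
```

```text
t 11.43 pos [0.6061 0.1058 0.1338] sh [33.7 17.3] yaw -5.05 tilt 1.23 F [-0.5  0.8 -0.8] w 74.0
   goal delta cm [ -0.38  -0.07 -10.62] turn 0.003
```

Request:
servo_tool:
  deltas:
    - [[0,0,-1],0,7.4]
    - [[0,0,-1],0,7.4]
    - [[0,0,-1.5],0,7.4]
    - [[0,0,-1.5],0,7.4]
    - [[0,0,-2],0,7.4]
    - [[0,0,-2],0,2]
    - [[-1,0,-1.5],0,0]
    - [[-1,0,0],0,0]
    - [[0,0,0],0,0]

```text
clock: 12.18
position: [0.5878, 0.1093, 0.25]
ee_rot: [0.999, -0.044, -0.009, 0.004]
ft_force: [0.4, 0.3, -1.5]
grip_width: 0.302
```

```bash
cat >> h.py <<'E'
def rack(n='side'):
    """rack footprint in shaker frame (mm) from its blue top face (z~.147)"""
    a,d=eyes.camera(n); P=cloud(n,d); s=w2s(P)*1000
    m=(cv2.inRange(cv2.cvtColor(a,cv2.COLOR_BGR2HSV),(100,120,60),(130,255,255))>0)&(d>0)&(abs(s[...,0]-40)<75)&(abs(s[...,1]-15)<115)&(P[...,2]>.1)&(P[...,2]<.175)
    z=P[m][:,2]*1000; q=s[m]; t=q[z>141]
    if len(t)<20: print(n,'few',len(t)); return a
    c,wh,an=cv2.minAreaRect(t.astype(np.float32)); print(n,len(t),'c',np.round(c,1),'wh',np.round(wh,1),'a',round(an,1),'x',np.percentile(t[:,0],[1,99]).round(1),'y',np.percentile(t[:,1],[1,99]).round(1),'z',np.percentile(z,[2,50,95]).round())
    return a
E
python3 - <<'E'
from h import *
go(s2w(-.02,.02),.24,-5.2)
a=rack('side'); b=rack('top'); c=rack('wrist')
cv2.imwrite('pics/t3.png',np.hstack([cv2.resize(a[150:310,210:390],(400,360)),cv2.resize(c,(400,360))]))
E
```

```text
t 12.18 pos [0.5878 0.1093 0.25  ] sh [15.3 19.2] yaw -5.01 tilt 1.1 F [ 0.4  0.3 -1.5] w 25.8
   goal delta cm [-3.51 -0.1   1.06] turn 0.003
side 325 c [31.1 19. ] wh [133.2  61.6] a 89.4 x [ 1.6 60.8] y [-46.3  84.5] z [103. 133. 147.]
top 107 c [ 39.5 -41.5] wh [67.2 31.8] a 29.1 x [ 3.8 62.3] y [-49.7 -12.8] z [126. 146. 150.]
wrist 3508 c [32.5 16. ] wh [ 59.9 131.8] a 0.4 x [ 2.7 61.8] y [-46.9  81.8] z [128. 145. 146.]
```

View pics/t3.png

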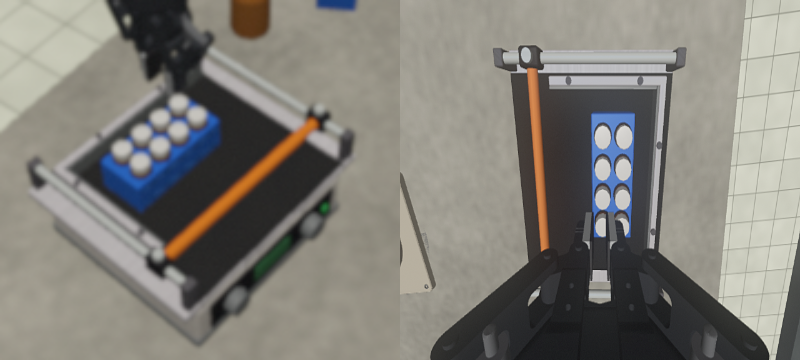

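Picture 6: the rack stands upright on the mat. Side and wrist measurements agree on a centre of about (32, 17) mm and yaw under 0.6° in the shaker frame. The bar is untouched. It needs +33 mm in x and +22 mm in y, so I go down behind it with the fingers shut.

Request:
servo_tool:
  deltas:
    - [[-1,0,0],0,0]
    - [[-1.5,0,0],0,0]
    - [[-1.5,0,0.5],0,0]
    - [[0,0,1.5],0,0]
    - [[0,0,1.5],0,0]
    - [[0,0,1.5],0,0]
    - [[0,0,0],0,0]

```text
clock: 12.92
position: [0.5454, 0.1092, 0.1908]
ee_rot: [0.999, -0.045, -0.014, 0.004]
ft_force: [0.0, -1.1, 0.3]
grip_width: 0.002
```

```bash
python3 -c "
from h import *
go(s2w(-.025,.018),.117,-5.2)"
```

```text
t 12.92 pos [0.5454 0.1092 0.1908] sh [-26.9  15.2] yaw -5.2 tilt 1.69 F [ 0.  -1.1  0.3] w 0.2
   goal delta cm [ 0.4  -0.35  7.37] turn 0.0
```

Request:
servo_tool:
  deltas:
    - [[0.2,-0.2,1.2],0,0]
    - [[0.2,-0.2,1.2],0,0]
    - [[0,0,1.2],0,0]
    - [[0,0,1.2],0,0]
    - [[0,0,1.2],0,0]
    - [[0,0,1.0],0,0]
    - [[0,0,0],0,0]
    - [[0,0,0],0,0]

```text
clock: 13.58
position: [0.5472, 0.1124, 0.1124]
ee_rot: [0.999, -0.045, -0.017, 0.004]
ft_force: [-7.8, -1.8, 12.0]
grip_width: -0.0
```

```bash
python3 -c "
from h import *
go(s2w(.0205,.018),.117,-5.2)"
```

```text
t 13.58 pos [0.5472 0.1124 0.1124] sh [-25.5  18.6] yaw -5.21 tilt 1.98 F [-7.8 -1.8 12. ] w -0.0
   goal delta cm [ 4.58  0.06 -0.61] turn -0.0
```

The tip is touching the mat, so I raise it a little and then push along +x.

Request:
servo_tool:
  deltas:
    - [[0,0,-0.6],0,0]
    - [[0.3,0,-0.2],0,0]
    - [[0.4,0,0],0,0]
    - [[0.4,0,0],0,0]
    - [[0.4,0,0],0,0]
    - [[0.4,0,0],0,0]
    - [[0,0,0],0,0]

```text
clock: 14.17
position: [0.5693, 0.111, 0.1218]
ee_rot: [0.999, -0.045, -0.015, 0.004]
ft_force: [-2.1, -0.5, 0.7]
grip_width: 0.003
```

```bash
python3 -c "
from h import *
go(s2w(.0205,.018),.119,-5.2); rack('side'); rack('wrist')"
```

```text
t 14.17 pos [0.5693 0.111  0.1218] sh [-3.3 19.2] yaw -5.21 tilt 1.84 F [-2.1 -0.5  0.7] w 0.2
   goal delta cm [2.39 0.12 0.21] turn -0.0
side 199 c [34.5 20.1] wh [136.4  60.4] a 82.4 x [10.6 70.5] y [-43.   84.7] z [103. 133. 147.]
wrist 7950 c [40.9 33. ] wh [98.9 60.8] a 88.4 x [12.  70.7] y [-9.9 82.3] z [115. 146. 147.]
```

Request:
servo_tool:
  deltas:
    - [[0.4,0,0.1],0,0]
    - [[0.4,0,0],0,0]
    - [[0.4,0,0],0,0]
    - [[0.4,0,0],0,0]
    - [[0.3,0,0],0,0]
    - [[0,0,0],0,0]

```text
clock: 14.77
position: [0.5875, 0.1107, 0.1214]
ee_rot: [0.999, -0.044, -0.016, 0.004]
ft_force: [-2.4, -0.8, 3.8]
grip_width: -0.0
```

```bash
python3 -c "
from h import *
go(s2w(.0205,.018),.119,-5.2); rack('side'); rack('wrist')"
```

```text
t 14.77 pos [0.5875 0.1107 0.1214] sh [14.8 20.5] yaw -5.09 tilt 1.94 F [-2.4 -0.8  3.8] w -0.0
   goal delta cm [0.58 0.25 0.23] turn 0.002
side 194 c [37.7 27.9] wh [138.9  57.4] a 66.1 x [27.2 86.7] y [-44.6  85.5] z [103. 133. 147.]
wrist 7897 c [59.3 34.1] wh [98.2 60.3] a 87.3 x [30.5 89.5] y [-7.7 83.3] z [115. 146. 147.]
```

Request:
servo_tool:
  deltas:
    - [[0.3,0.1,0.1],0,0]
    - [[0.3,0,0],0,0]
    - [[0.3,0,0],0,0]
    - [[0.3,0,0],0,0]
    - [[0.3,0,0],0,0]
    - [[0.3,0,0],0,0]

```text
clock: 15.37
position: [0.5926, 0.109, 0.1214]
ee_rot: [0.999, -0.042, -0.029, 0.008]
ft_force: [-22.6, -3.5, 18.2]
grip_width: 0.0
```

```bash
python3 -c "
from h import *
go(s2w(.0205,.018),.119,-5.2); rack('side'); rack('wrist')"
```

```text
t 15.37 pos [0.5926 0.109  0.1214] sh [20.1 19.3] yaw -4.86 tilt 3.45 F [-22.6  -3.5  18.2] w 0.0
   goal delta cm [0.06 0.12 0.24] turn 0.006
side 195 c [57.4 20.6] wh [135.4  58.8] a 84.2 x [33.9 90.5] y [-45.   85.4] z [103. 133. 147.]
wrist 8112 c [64.7 34.4] wh [59.5 97.6] a 0.0 x [35.2 93.3] y [-8.2 82.9] z [115. 146. 147.]
```

The rack is now along the far rail: wrist angle 0.0°, far edge at about 94 mm. I back off and go round its -y end at the same height.

Request:
servo_tool:
  deltas:
    - [[-0.8,0,0],0,0]
    - [[-0.8,0,0],0,0]
    - [[0,1.5,0],0,0]
    - [[0,2,0],0,0]
    - [[0,2,0],0,0]
    - [[0,2,0],0,0]
    - [[0,2,0],0,0]
    - [[0,0.5,0],0,0]
    - [[0,0,0],0,0]

```text
clock: 16.22
position: [0.5654, 0.0071, 0.1222]
ee_rot: [0.999, -0.041, -0.027, 0.009]
ft_force: [-0.9, 0.2, 0.1]
grip_width: -0.001
```

```bash
python3 -c "
from h import *
go(s2w(.064,-.08),.119,-5.2); rack('side'); rack('wrist')"
```

```text
t 16.22 pos [0.5654 0.0071 0.1222] sh [  2.2 -84.6] yaw -4.71 tilt 3.3 F [-0.9  0.2  0.1] w -0.1
   goal delta cm [ 6.19 -0.41 -0.02] turn 0.009
side 291 c [62.9 19.7] wh [132.9  58.8] a 89.8 x [34.4 90.7] y [-46.3  85.1] z [103. 132. 147.]
wrist 13009 c [64.4 -8.5] wh [60.2 78.6] a 0.2 x [34.7 93. ] y [-46.7  27.9] z [114. 146. 147.]
```

Request:
servo_tool:
  deltas:
    - [[1.5,0,-0.05],0,0]
    - [[1.5,0,-0.05],0,0]
    - [[1.5,0,-0.05],0,0]
    - [[1.2,0,0],0,0]
    - [[0,-0.5,0],0.01,0]
    - [[0,-0.6,0],0,0]
    - [[0,-0.4,0],0,0]
    - [[0,0,0],0,0]

```text
clock: 16.98
position: [0.6246, 0.0323, 0.12]
ee_rot: [0.999, -0.04, -0.027, 0.007]
ft_force: [0.5, -1.5, -0.3]
grip_width: 0.002
```

```bash
python3 -c "
from h import *
go(s2w(.064,-.038),.12,-5.2); rack('side'); rack('wrist')"
```

```text
t 16.98 pos [0.6246 0.0323 0.12  ] sh [ 58.8 -54.2] yaw -4.56 tilt 3.21 F [ 0.5 -1.5 -0.3] w 0.1
   goal delta cm [ 0.54 -1.61 -0.05] turn 0.011
side 296 c [60.1 23.2] wh [138.4  60.1] a 86.9 x [33.8 89.9] y [-39.4  91.2] z [103. 133. 147.]
wrist 14729 c [64.3  6.5] wh [101.4  60.1] a 89.6 x [35.  93.6] y [-42.2  56.3] z [145. 146. 147.]
```

Request:
servo_tool:
  deltas:
    - [[0.4,0.2,0],0.01,0]
    - [[0.1,-0.4,0],0,0]
    - [[0,-0.4,0],0,0]
    - [[0,-0.4,0],0,0]
    - [[0,-0.4,0],0,0]
    - [[0,-0.3,0],0,0]
    - [[0,-0.2,0],0,0]

```text
clock: 17.67
position: [0.6315, 0.047, 0.1201]
ee_rot: [0.998, -0.048, -0.027, 0.01]
ft_force: [-4.3, -11.6, 5.2]
grip_width: -0.001
```

```bash
python3 -c "
from h import *
go(s2w(.064,-.038),.12,-5.2); rack('side'); rack('wrist')"
```

```text
t 17.67 pos [0.6315 0.047  0.1201] sh [ 64.4 -39. ] yaw -5.48 tilt 3.29 F [ -4.3 -11.6   5.2] w -0.1
   goal delta cm [-0.04 -0.1   0.01] turn -0.005
side 321 c [60.3 38.9] wh [138.2  57.9] a 87.3 x [33.7 89. ] y [-24.3 107. ] z [104. 137. 147.]
wrist 14641 c [64.2 22.9] wh [ 60.  101.4] a 0.1 x [35.2 93.5] y [-26.5  72.3] z [145. 146. 147.]
```

The rack is against the side rail: 11.6 N, end at -26.5 mm (wrist) against -27 expected. I press a bit more, then go back round for a final +x push.

Request:
servo_tool:
  deltas:
    - [[0,-0.3,0],0,0]
    - [[0,-0.3,0],0,0]
    - [[0,-0.2,0],0,0]
    - [[0,1,0],0,0]
    - [[0,1,0],0,0]
    - [[0,1,0],0,0]
    - [[-1.5,0,0.05],0,0]
    - [[-1.5,0,0.05],0,0]
    - [[-1.5,0,0.05],0,0]
    - [[-1.5,0,0],0,0]
    - [[0,0,0],0,0]

```text
clock: 18.68
position: [0.566, 0.0192, 0.1221]
ee_rot: [0.998, -0.052, -0.029, 0.013]
ft_force: [0.2, 0.5, 0.1]
grip_width: -0.002
```

```bash
python3 -c "
from h import *
go(s2w(.004,.039),.12,-5.2); rack('side'); rack('wrist')"
```

```text
t 18.68 pos [0.566  0.0192 0.1221] sh [  1.6 -72.5] yaw -5.96 tilt 3.63 F [0.2 0.5 0.1] w -0.2
   goal delta cm [  0.1  -11.16  -0.12] turn -0.013
side 312 c [60.9 40.9] wh [135.1  57.1] a 88.0 x [33.9 89.7] y [-24.4 106.3] z [103. 137. 147.]
wrist 10474 c [64.9  5.8] wh [60.1 67.4] a 0.0 x [35.1 93.1] y [-27.3  37.8] z [114. 146. 147.]
```

Request:
servo_tool:
  deltas:
    - [[0,-1.5,0],-0.01,0]
    - [[0,-2,0],0,0]
    - [[0,-2,0],0,0]
    - [[0,-2,0],0,0]
    - [[0,-2,0],0,0]
    - [[0,-1.2,0],0,0]
    - [[0.6,0,0],0,0]
    - [[0.6,0,0],0,0]
    - [[0,0,0],0,0]

```text
clock: 19.53
position: [0.5919, 0.1314, 0.1212]
ee_rot: [0.998, -0.046, -0.032, 0.013]
ft_force: [-5.0, -4.1, 12.0]
grip_width: 0.0
```

```bash
python3 -c "
from h import *
go(s2w(.0205,.038),.12,-5.2)"
```

```text
t 19.53 pos [0.5919 0.1314 0.1212] sh [17.3 41.5] yaw -5.35 tilt 3.97 F [-5.  -4.1 12. ] w 0.0
   goal delta cm [0.33 0.35 0.11] turn -0.003
```

Request:
servo_tool:
  deltas:
    - [[0.2,0,-0.1],0,0]
    - [[0.3,0,0],0,0]
    - [[0.3,0,0],0,0]
    - [[0.3,0,0],0,0]

```text
clock: 19.87
position: [0.5933, 0.1309, 0.1224]
ee_rot: [0.998, -0.043, -0.044, 0.017]
ft_force: [-26.8, -4.2, 21.0]
grip_width: -0.002
```

```bash
python3 -c "
from h import *
go(s2w(-.01,.03),.12,-5.2); rack('side'); rack('wrist')"
```

```text
t 19.87 pos [0.5933 0.1309 0.1224] sh [18.7 41.2] yaw -5.08 tilt 5.44 F [-26.8  -4.2  21. ] w -0.2
   goal delta cm [-2.84  1.09  0.53] turn 0.002
side 212 c [61.3 39.8] wh [135.2  59. ] a 87.4 x [34.2 90.7] y [-24.6 106.6] z [104. 141. 147.]
wrist 7989 c [64.5 56.2] wh [60.6 96.3] a 0.1 x [35.2 93.5] y [ 13.8 104. ] z [132. 146. 147.]
```

The rack is home: wrist view gives centre x 64.5 mm, +y end 104 mm, angle 0.1°. Next I back off, lift over the bar and come down behind it.

Request:
servo_tool:
  deltas:
    - [[-0.8,0,0],0,0]
    - [[-1,0,0],0,0]
    - [[-1,0.5,-0.5],0,0]
    - [[0,1,-1.5],0,0]
    - [[0,1,-2],0,0]
    - [[0,1,-2],0,0]
    - [[0,0,0],0,0]

```text
clock: 20.55
position: [0.5675, 0.0967, 0.189]
ee_rot: [0.998, -0.043, -0.046, 0.017]
ft_force: [0.2, -0.2, 1.0]
grip_width: 0.001
```

```bash
python3 -c "
from h import *
go(s2w(-.125,.005),.19,-5.2); rack('side'); s=telemetry.get_obs(); print(s['ee_rot'])"
```

```text
t 20.55 pos [0.5675 0.0967 0.189 ] sh [-3.8  4.7] yaw -5.0 tilt 5.61 F [ 0.2 -0.2  1. ] w 0.1
   goal delta cm [-12.07  -0.11   0.99] turn 0.004
side 294 c [58.1 43.9] wh [130.7  59.8] a 83.0 x [34.2 91.3] y [-19.6 107. ] z [105. 137. 147.]
[ 0.99786672 -0.04258889 -0.04659506  0.01664617]
```

Request:
servo_tool:
  deltas:
    - [[-1.5,0,0.1],0,0]
    - [[-2,0,0.2],0,0]
    - [[-2,0,0.2],0,0]
    - [[-2,0,0.2],0,0]
    - [[-2,0,0.2],0,0]
    - [[-2,0,0.1],0,0]
    - [[-0.5,0,0],0,0]
    - [[0,0,0],0,0]

```text
clock: 21.27
position: [0.4447, 0.1052, 0.1873]
ee_rot: [0.998, -0.044, -0.046, 0.016]
ft_force: [0.8, 0.5, -0.2]
grip_width: -0.004
```

```bash
cat >> h.py <<'E'
def bar(n='side'):
    a,d=eyes.camera(n); P=cloud(n,d); s=w2s(P)*1000
    m=(cv2.inRange(cv2.cvtColor(a,cv2.COLOR_BGR2HSV),(5,150,100),(18,255,255))>0)&(d>0)&(P[...,2]>.125)&(P[...,2]<.16)&(abs(s[...,0])<130)&(abs(s[...,1])<120)
    q=s[m]; print('bar',n,len(q),'x',np.percentile(q[:,0],[2,50,98]).round(1) if len(q)>10 else '','joint~',round(np.median(q[:,0])+92,1) if len(q)>10 else ''); return a
E
python3 - <<'E'
from h import *
go(s2w(-.118,.005),.122,-5.2); bar('side'); a=bar('top'); b=bar('wrist'); rack('wrist')
cv2.imwrite('pics/t4.png',np.hstack([cv2.resize(a[150:280,210:350],(400,371)),cv2.resize(b,(400,371))]))
E
```

```text
t 21.27 pos [0.4447 0.1052 0.1873] sh [-127.     2.1] yaw -5.2 tilt 5.56 F [ 0.8  0.5 -0.2] w -0.3
   goal delta cm [ 1.48 -0.52  6.4 ] turn 0.0
bar side 349 x [-83.1 -78.9 -70.5] joint~ 13.1
bar top 214 x [-82.7 -76.9 -70.8] joint~ 15.1
bar wrist 3899 x [-82.8 -78.6 -70.1] joint~ 13.4
wrist 5433 c [40.8 32.3] wh [ 47.4 138.9] a 18.2 x [34.  79.5] y [-26.2 102.6] z [107. 137. 146.]
```

View pics/t4.png

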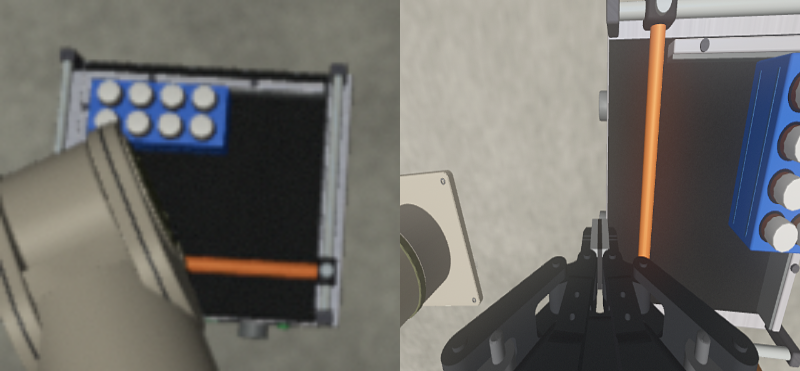

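Picture 7: the rack sits in the far/side corner with both edges along the rails. The bar is still back (joint about 14 mm), and the shut fingers are behind it. I descend behind the bar.

Request:
servo_tool:
  deltas:
    - [[0,-0.1,1],0,0]
    - [[0.2,-0.1,1],0,0]
    - [[0.3,-0.1,1],0,0]
    - [[0.2,0,1],0,0]
    - [[0.2,0,1],0,0]
    - [[0.2,0,1],0,0]
    - [[0,0,0],0,0]

```text
clock: 22.05
position: [0.4532, 0.1057, 0.1176]
ee_rot: [0.998, -0.045, -0.048, 0.014]
ft_force: [-0.7, 0.6, -0.5]
grip_width: 0.001
```

```bash
python3 -c "
from h import *
go(s2w(.005,.005),.122,-5.2); bar('side')"
```

```text
t 22.05 pos [0.4532 0.1057 0.1176] sh [-118.5    3.4] yaw -5.27 tilt 5.71 F [-0.7  0.6 -0.5] w 0.1
   goal delta cm [12.26 -0.13 -1.6 ] turn -0.001
bar side 306 x [-83.2 -78.9 -69.9] joint~ 13.1
```

Request:
servo_tool:
  deltas:
    - [[1,0,-0.2],0,0]
    - [[1,0,-0.2],0,0]
    - [[1,0,-0.2],0,0]
    - [[1,0,-0.15],0,0]
    - [[1,0,-0.15],0,0]
    - [[1,0,-0.15],0,0]
    - [[1,0,-0.15],0,0]
    - [[1,0,-0.15],0,0]
    - [[0,0,0],0,0]

```text
clock: 22.85
position: [0.5363, 0.0982, 0.1232]
ee_rot: [0.997, -0.045, -0.055, 0.015]
ft_force: [-0.6, -0.8, 0.7]
grip_width: 0.002
```

```bash
python3 -c "
from h import *
go(s2w(.005,.005),.122,-5.2); bar('side')"
```

```text
t 22.85 pos [0.5363 0.0982 0.1232] sh [-35.    3.5] yaw -5.28 tilt 6.58 F [-0.6 -0.8  0.7] w 0.2
   goal delta cm [ 3.99 -0.15 -0.32] turn -0.001
bar side 338 x [-19.7 -15.5  -6.1] joint~ 76.5
```

Request:
servo_tool:
  deltas:
    - [[0.8,0,-0.12],0,0]
    - [[0.8,0,-0.12],0,0]
    - [[0.8,0,-0.1],0,0]
    - [[0.7,0,-0.1],0,0]
    - [[0.4,0,-0.05],0,0]
    - [[0,0,0],0,0]

```text
clock: 23.4
position: [0.5693, 0.0955, 0.1238]
ee_rot: [0.997, -0.044, -0.059, 0.016]
ft_force: [-1.7, -0.3, -1.0]
grip_width: 0.005
```

```bash
python3 -c "
from h import *
go(s2w(.007,.005),.122,-5.2); bar('side'); rack('side')"
```

```text
t 23.4 pos [0.5693 0.0955 0.1238] sh [-1.9  3.7] yaw -5.2 tilt 7.03 F [-1.7 -0.3 -1. ] w 0.4
   goal delta cm [ 0.91 -0.13  0.07] turn 0.0
bar side 324 x [13.2 17.6 25.6] joint~ 109.6
side 274 c [53.9 56.5] wh [110.1  62.2] a 79.6 x [23. 91.] y [  5.7 106.4] z [132. 145. 148.]
```

Request:
servo_tool:
  deltas:
    - [[0.25,0,-0.03],0,0]
    - [[0.25,0,-0.03],0,0]
    - [[0.25,0,-0.03],0,0]
    - [[0.25,0,-0.03],0,0]

```text
clock: 23.83
position: [0.5774, 0.0947, 0.124]
ee_rot: [0.997, -0.044, -0.06, 0.017]
ft_force: [-16.2, 0.0, 2.2]
grip_width: -0.001
```

Request:
servo_tool:
  deltas:
    - [[0.2,0,-0.02],0,0]
    - [[0.2,0,-0.02],0,0]

```text
clock: 24.0
position: [0.5772, 0.0947, 0.1241]
ee_rot: [0.997, -0.043, -0.065, 0.018]
ft_force: [-15.4, -1.2, 7.4]
grip_width: -0.002
```

```bash
python3 -c "
from h import *
go(s2w(.007,.005),.122,-5.2); bar('side')"
```

```text
t 24.0 pos [0.5772 0.0947 0.1241] sh [6.  3.7] yaw -5.08 tilt 7.75 F [-15.4  -1.2   7.4] w -0.2
   goal delta cm [ 0.13 -0.14  0.18] turn 0.002
bar side 302 x [20.8 25.4 32.7] joint~ 117.4
```

The bar stalls at 16 N with the joint at about 117 to 119 mm, so it is snug. I back off along -x, lift away and inspect.

Request:
servo_tool:
  deltas:
    - [[-0.5,0,0.05],0,0]
    - [[-1,0,0.1],0,0]
    - [[-1.5,0,0],0,0]
    - [[-1.5,0,-0.5],0,0]
    - [[-1,0,-2],0,0]
    - [[-1,0,-3],0,0]
    - [[-1,0,-3],0,0]
    - [[-1,0,-3],0,0]
    - [[-1,0,0],0,0]
    - [[0,0,0],0,0]

```text
clock: 24.88
position: [0.4993, 0.1063, 0.2573]
ee_rot: [0.997, -0.044, -0.056, 0.018]
ft_force: [-0.3, -0.1, -1.6]
grip_width: 0.003
```

```bash
python3 - <<'E'
from h import *
go(s2w(.007,.005),.122,-5.2); a=bar('side'); bar('wrist'); b=rack('wrist'); rack('side'); c=eyes.camera('top')[0]
cv2.imwrite('pics/t5.png',np.hstack([cv2.resize(a[150:310,210:390],(400,360)),cv2.resize(b,(400,360))]))
cv2.imwrite('pics/top_end.png',c)
E
```

```text
t 24.88 pos [0.4993 0.1063 0.2573] sh [-72.6   8.2] yaw -5.19 tilt 6.78 F [-0.3 -0.1 -1.6] w 0.3
   goal delta cm [ 9.41 -0.2  12.57] turn 0.0
bar side 342 x [20.8 25.2 32.7] joint~ 117.2
bar wrist 2675 x [21.  24.9 32.9] joint~ 116.9
wrist 4238 c [64.  37.8] wh [ 59.5 131.5] a 0.0 x [34.7 92.3] y [-26.7 103. ] z [140. 145. 146.]
side 285 c [62.1 40.9] wh [132.3  57.9] a 88.3 x [34.9 91.5] y [-23.5 106.6] z [103. 145. 148.]
```

View pics/t5.png

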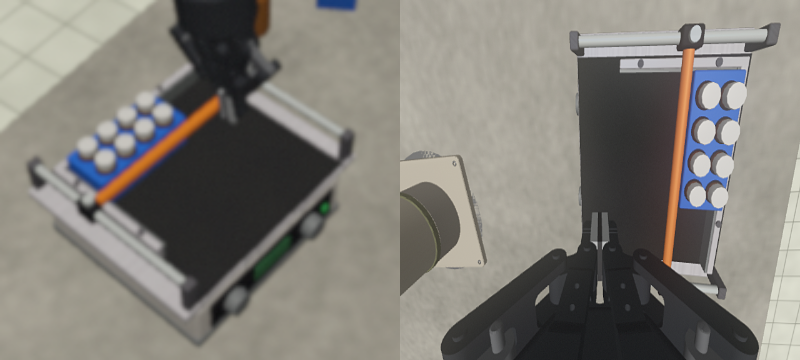

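Picture 8: the rack is upright in the corner, the bar lies along its long side, and the gripper is clear. I do one bystander comparison, then hand in.

```bash
python3 - <<'E'
from h import *
a=cv2.imread('pics/top0.png'); b=cv2.imread('pics/top_end.png')
for n,(u,v,r) in dict(box=(176,198,22),dishes=(182,256,20),bottle=(389,165,15),rackB=(482,237,25),rackC=(444,180,25)).items():
    print(n,np.abs(a[v-r:v+r,u-r:u+r].astype(int)-b[v-r:v+r,u-r:u+r]).mean().round(2))
s=telemetry.get_obs(); print(s['clock'],s['joint_velocities'].round(3)); print(order.hand_in())
E
```

```text
box 8.01
dishes 5.66
bottle 3.6
rackB 4.26
rackC 4.36
25.1333 [-0.002  0.006 -0.     0.001 -0.004  0.004  0.003]
the job is handed in; nothing more can be done
None
```

The slide box and dishes differ a bit more than the rest, so I check their centroids in the saved picture.

```bash
python3 - <<'E'
import cv2,numpy as np
for f in('top0','top_end'):
    p=cv2.imread(f'pics/{f}.png'); h=cv2.cvtColor(p,cv2.COLOR_BGR2HSV)
    g=cv2.inRange(h[170:225,150:205],(40,100,40),(85,255,255)); w=cv2.inRange(h[230:280,155:210],(0,0,175),(180,40,255))
    for m in(g,w): y,x=np.nonzero(m); print(f,len(x),x.mean().round(2),y.mean().round(2))
E
```

```text
top0 621 27.15 28.29
top0 674 26.05 25.36
top_end 542 25.23 29.39
top_end 652 26.19 25.39
```

The rack is in the corner of the shaker platform with the clamp bar snug against it, and the job was handed in at 25.1 s of the 64 s.

**What I did:** I gripped the nearest of the three look-alike racks, 0.535 m from the base. I set it down on the mat, then pushed it with shut fingers along the far rail, into the side rail, and along the far rail once more. The bar stayed at about 15 mm throughout. I then pushed the bar from behind until it stalled at about 16 N, and backed the arm clear.

**Last checks:**

| | Measured | Expected when home |
|---|---|---|
| Rack centre x (wrist) | 64 mm | 65 mm |
| Rack centre y (wrist) | 38 mm | 39 mm |
| Rack angle (wrist) | 0.0° | 0° |
| Bar position | about 117 mm | 120 mm |

- **Rack:** it stood upright, flush to the calibration's roughly 2 mm.
- **Bar:** the same measurement also read about 2 mm low at the start. The stall at 16 N, well above the bar's 5 N friction, suggests contact, but I did not confirm it any closer than that.

**Disagreements:**
- The side camera put the rack 2–3 mm off the wrist camera's position and about 2° off square, with its view partly blocked by the bar and gripper.
- The tool's tilt drifted to about 8° by the end, which I could not command directly.
- In the top view the slide box showed 13% fewer green pixels than at the start, and its centroid shifted by about 2 px. I put this down to the arm partly covering or shading it, since nothing was moved near it, but I did not confirm it.
- The dishes' centroid moved only 0.1 px. The bottle's patch looked nearly unchanged.

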